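# Lean the plywood panel on the rack for varnishing

### The arm

A 6-joint arm with a two-finger parallel gripper is mounted at the origin on the work surface; the furniture and walls round the work are solid. World frame = base frame: x ahead of the robot, y to its left, z up, the work surface at z = 0. Lengths are in m, angles in degrees, forces in N, time in s.
With the tool pointing down it reaches from about 0.4 to 0.825 m from the base axis. Payload 7 kg.
Tool frame: the origin (TCP) lies at the very end of the fingers, on their centre line; the grasp point (between the pads) lies 19 mm behind it (grasp_offset is the x of the grasp point in the tool frame, in m); x points along the fingers, y is the direction in which the jaws open and shut, and the axes are right-handed (so a half turn about x gives the same grasp; the last joint's range is limited). The gripper opens to 88 mm and grips with 3 to 60 N. Pads are 19 mm wide; open, the fingers measure 130 mm over their backs; the gripper's body (78 mm by 193 mm) begins 47 mm behind the grasp point.
Start: joints at [80.621, 20.546, 0.682, 0, -70.136, -16.507], TCP at [0.295, 0.607, 0.227] pointing down, gripper open.
Joint ranges: [-176.03, 176.03], [-82.01, 121.73], [-58.28, 71.71], [-173.87, 95.51], [-174.79, -0.11], [-173.66, 173.66]. Speed limits (degrees/s): [136.94, 136.94, 172.46, 180, 180, 180].

### API

Orientations are given as [roll, pitch, yaw] about the fixed x, y, z axes, in that order (R = Rz(yaw) Ry(pitch) Rx(roll)).
In Python, from plant import get_obs, snapshot, close_job, grasp_offset gives the robot as it stands.
- The arm moves only by the tool carry_out, never from a script. Its argument "series" is a list that holds one entry, the list of rows, each a list of 6 numbers: the shift along the tool's x, y, z in mm, then the turn, a rotation vector about the tool's x, y, z in degrees. A call has 1 to 10 rows; each row is the pose to reach, as a shift and turn from the pose commanded when the call began, along the tool's axes at that moment; what a row does not reach only later rows make up. A row lasts 1/8 s, in which the tool goes at most 62.5 mm and 10.7 degrees, less where a joint would pass 70% of its speed; a pose out of reach is approached as far as the arm can. A call with a gripper value outside its range is refused whole. "hand" is the gripper's target within -1 to 1 (shut at 1, half-way at 0, fully open at -1), set as the call begins (left out, the last holds). The fingers move at their own pace and stop on an object; the grip force is fixed at half the most. Time passes only in rows, so rows that repeat a pose let the fingers close. It gives the time, the measured TCP pose, the force and the opening at its end, in the units of the state.
- get_obs(): the state, without advancing time (a new reading comes with each control period).
- snapshot(name): name is "scene" or "side" or "wrist"; returns a dict with "color" (384x512x3 uint8, red, green, blue), "fx", "fy", "cx", "cy" (pixels), "eye" and "attitude" of the camera in the world. Camera axes: x right, y down, z forward; pixel columns grow to the right and rows downward; lengths in m; the calibration is good to about 2 mm. A picture is of the moment at which its call begins. There is no depth.
- close_job(): hands the job in, once; it reports no verdict.
The state is a dict: "clock": time; "joint_pos": joint angles; "qvel": joint speeds; "tau": joint torques, N m; "tool_pos": TCP position; "orientation": TCP orientation; "force": force on the tool from outside, world axes, zero at the start; "moment": the same for the moment, N m; "opening": finger opening in m.
Only numpy, scipy, OpenCV 4.12 (cv2) and the standard library are available. Lean on these libraries where they do the work, as an engineer would, in place of code of your own. Each camera call takes 0.05 s, during which the arm holds its last target.

### The job

Take the bare plywood panel out of the slotted stand and lean it on the rack, ready for varnishing: its lower edge down on the rack's board right behind the orange stop strip, its back resting on the steel tube so that it slopes back at the angle the rack sets, square to the rack and roughly in the middle. Leave the blue panel standing in its slot.

Things in the scene. Friction and masses are not known exactly. Their poses are not given: they have to be found in the camera images.
- plywood_panel_center (a point): Centre of the loose bare plywood panel (wood-coloured, about 0.2 kg): 130 mm wide along its x, 12 mm thick along its y, 150 mm high along its z (z points to its top edge). It starts upright in a slot of the stand, lower edge 10 mm and top edge 160 mm above the bench. Its free upper part can be pinched across the 12 mm thickness from above. Its two faces are alike.
- plywood_panel_foot (a point): Middle of the plywood panel's lower edge face, 75 mm below its centre along the panel's z; same axes.
- blue_panel_center (a point): Centre of the blue painted panel, same size and axes as the plywood one, upright in the other slot of the stand, 90 mm away, its top edge 160 mm above the bench: a panel carried across it must be lifted clear. To be left there.
- stand: Fixed light-wood stand, 150 x 150 mm, 40 mm high, origin at the centre of its underside on the bench; two slots along its x at y = -45 and +45 mm, 15 mm wide, 30 mm deep. Which panel stands in which slot varies.
- rack: Leaning rack, fixed: dark wooden board 220 mm (x) by 150 mm (y), 12 mm thick; origin at the centre of its underside on the bench, z up. An orange stop strip along x from y = -37 to -27 mm stands 12 mm above the board. A panel leans towards +y: lower edge on the board behind (+y side of) the strip, its foot point then near x = 0, y = -21, z = 14 mm, leaning about 20 degrees.
- rack_tube (a point): Middle of the rack's back rest, a horizontal steel tube 16 mm thick along the rack's x, at x = 0, y = +20, z = 84 mm in the rack's frame, between uprights at x = -100 and +100 mm; nothing of the rack is higher than 92 mm. The panel's back rests on it, its top reaching beyond.
There are look-alikes about, which are no part of the job. Of the things that look like the part that bears plywood_panel_center, the larger one is meant.

How it is judged (in metres and radians):
At the end, for the whole second after the job is handed in: The plywood panel leans at rest on the rack: lower edge on the board behind the orange strip, gap at most 12 mm, sloping back onto the tube 10 to 30 degrees from upright, within 30 mm of the middle sideways and 10 degrees of square; the blue panel still stands in its slot (y of plywood_panel_foot in the frame of rack between -0.03 and -0.008 m and z of plywood_panel_foot in the frame of rack below 0.021 m and x of plywood_panel_center in the frame of rack between -0.03 and 0.03 m and y of plywood_panel_center in the frame of rack above -0.008 m and angle between plywood_panel_center's own z axis and vertical between 0.17 and 0.525 rad and angle between the x axis of plywood_panel_center and the x axis of rack, either way round below 0.18 rad and linear speed of plywood_panel below 0.02 m/s and distance of blue_panel_center from where it was at the start of the episode below 0.03 m and angle between blue_panel_center's own z axis and vertical below 0.25 rad); the robot touches nothing.
It fails at once if the blue panel is moved by more than 30 mm or tipped in its slot (distance of blue_panel_center from where it was at the start of the episode above 0.03 m or angle between blue_panel_center's own z axis and vertical above 0.25 rad).
It also fails if it takes over 40 s, if anything falls off the work surface, if the arm or the gripper's body presses on something with over 40 N, if the wrist force passes 120 N, or if a joint passes its speed limit or range.

## Working session

There is one attempt and no reset: what is moved stays moved. The work goes in short steps, Python scripts to look and compute and a tool call to move; the robot and the scene stay as the last step left them, time stands still between calls to the robot, and variables do not carry over. Pictures are saved under pics/ and viewed, and the job is handed in when it is done.

Besides the shell and the picture viewer there is one more tool, called after "Request:" by a JSON object that holds its "name" and its "arguments". carry_out: Moves the arm, as the interface text tells. Its arguments: {"type":"object","properties":{"series":{"type":"array","items":{"type":"array","items":{"type":"array","items":{"type":"number"}}}},"hand":{"type":"number"}},"required":["series"]}

```bash
mkdir -p pics; ls
python3 - <<'E'
from plant import *
import cv2,json,numpy as np
print(get_obs(), grasp_offset)
for n in ["scene","side","wrist"]:
    s=snapshot(n); cv2.imwrite(f"pics/{n}0.png",cv2.cvtColor(s["color"],cv2.COLOR_RGB2BGR))
    print(n,{k:s[k] for k in s if k!="color"})
E
```

```text
pics
{'clock': 0.0, 'joint_pos': array([ 8.06213059e+01,  2.05910406e+01,  6.32822404e-01, -2.03711820e-02,
       -7.01357075e+01, -1.65067614e+01]), 'qvel': array([ 0.06694531,  0.01778074, -0.03550798, -0.03868769,  0.05653361,
        0.04815238]), 'tau': array([-3.78531222e-04, -5.82727754e+01,  2.93042189e+01,  6.99670002e+00,
        6.75269999e-03, -1.68083188e-04]), 'tool_pos': array([0.29449609, 0.60681447, 0.22561913]), 'orientation': array([  94.98445419,   89.90414124, -110.90793908]), 'force': array([ 0.33721629, -0.41501921,  0.24464408]), 'moment': array([-0.02962537, -0.02897614, -0.03527052]), 'opening': 0.08772023826100304} -0.0188
scene {'fx': 492.3331356001249, 'fy': 492.3331356001249, 'cx': 252.69140237365428, 'cy': 200.1990452933963, 'eye': array([ 1.21139911, -0.12060056,  0.58579095]), 'attitude': array([-124.65586002,   -0.26341068,   87.07943385])}
side {'fx': 358.6407499374371, 'fy': 358.6407499374371, 'cx': 258.4013120252396, 'cy': 190.87576178790758, 'eye': array([0.57873989, 0.68629298, 0.42925327]), 'attitude': array([-112.32407943,   -0.3469012 ,  172.6479305 ])}
wrist {'fx': 304.80280546963564, 'fy': 304.80280546963564, 'cx': 254.82564612009705, 'cy': 191.15548657278188, 'eye': array([0.36934689, 0.57083614, 0.38504954]), 'attitude': array([ 1.62359086e+02, -1.02506671e-01, -1.15855385e+02])}
```

View pics/scene0.png

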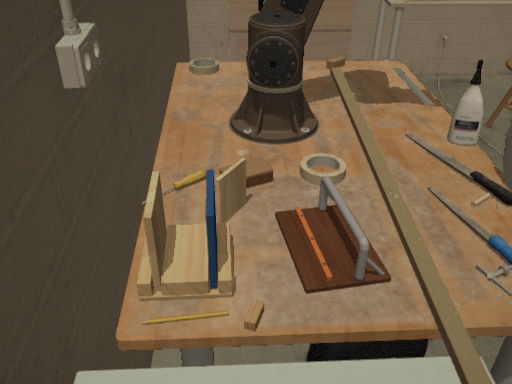

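View pics/side0.png

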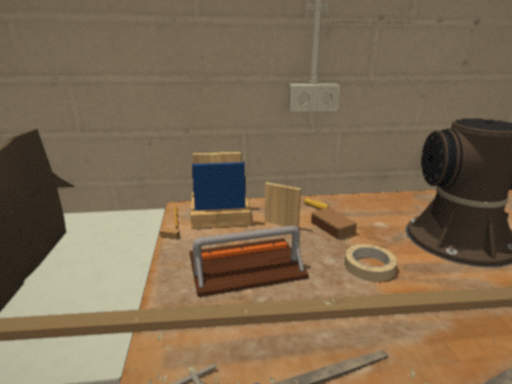

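View pics/wrist0.png

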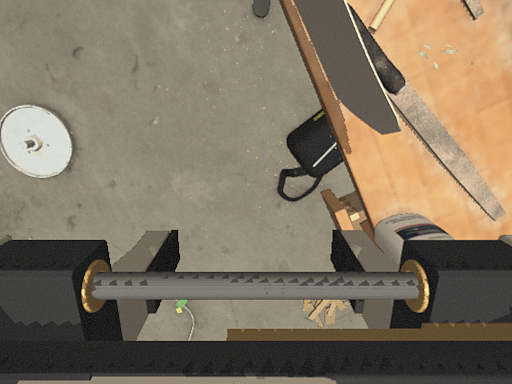

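The scene view shows the stand at (190,260). The plywood panel is in its outer slot at (155,220), blue is at (212,230), and the small look-alike is at (232,190). The rack is at (330,245). I'll zoom in to get precise pixels.

Run:
```python
import cv2
a=cv2.imread("pics/scene0.png")
cv2.imwrite("pics/z1.png",cv2.resize(a[150:310,130:260],None,fx=4.5,fy=3.75*0+3.75,interpolation=cv2.INTER_CUBIC)) if 0 else None
cv2.imwrite("pics/z1.png",cv2.resize(a[155:305,130:260],None,fx=4,fy=4,interpolation=cv2.INTER_CUBIC))
cv2.imwrite("pics/z2.png",cv2.resize(a[165:300,265:395],None,fx=4,fy=4,interpolation=cv2.INTER_CUBIC))
a=cv2.imread("pics/side0.png")
cv2.imwrite("pics/z3.png",cv2.resize(a[145:295,160:320],None,fx=4,fy=4,interpolation=cv2.INTER_CUBIC))
```

```text
(no output)
```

View pics/z1.png

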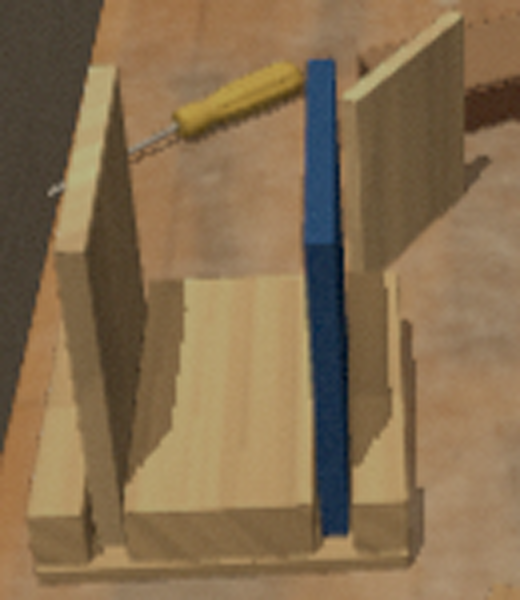

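View pics/z2.png

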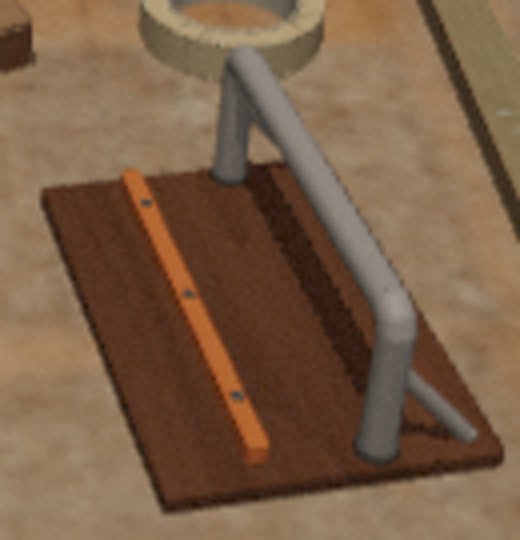

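View pics/z3.png

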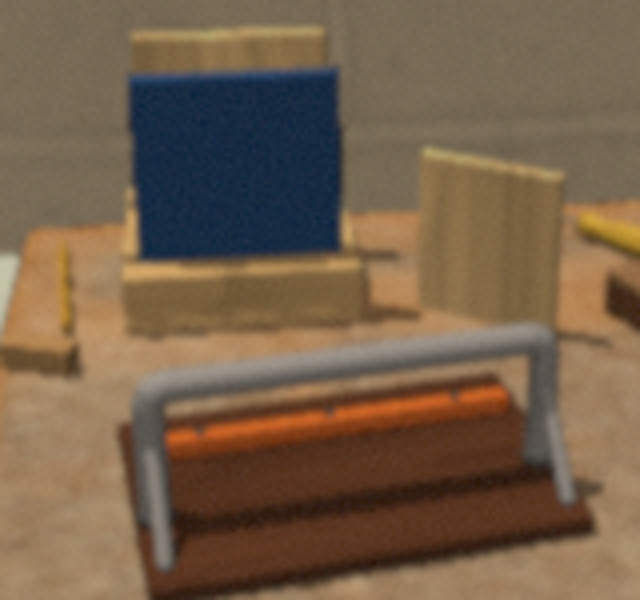

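```bash
cat > h.py <<'E'
import numpy as np
from scipy.spatial.transform import Rotation as R
from scipy.optimize import least_squares
S=dict(scene=dict(f=492.3331356,c=(252.6914,200.199),eye=np.array([1.21139911,-0.12060056,0.58579095]),R=R.from_euler('xyz',[-124.65586002,-0.26341068,87.07943385],degrees=True).as_matrix()),
side=dict(f=358.64075,c=(258.4013,190.87576),eye=np.array([0.57873989,0.68629298,0.42925327]),R=R.from_euler('xyz',[-112.32407943,-0.3469012,172.6479305],degrees=True).as_matrix()))
def proj(cam,P):
    c=S[cam]; q=(np.asarray(P)-c['eye'])@c['R']
    return np.c_[c['f']*q[:,0]/q[:,2]+c['c'][0],c['f']*q[:,1]/q[:,2]+c['c'][1]]
def fit(obs,x0):
    # obs: list (cam,(u,v),local)
    def w(p,l):
        l=np.asarray(l);r=R.from_euler('z',p[2]).as_matrix();return r@l+[p[0],p[1],0]
    def res(p): return np.concatenate([proj(c,[w(p,l)])[0]-uv for c,uv,l in obs])
    s=least_squares(res,x0); return s.x,s.fun.reshape(-1,2)
z1=lambda u,v:((u+.5)/4-.5+130,(v+.5)/4-.5+155)
z2=lambda u,v:((u+.5)/4-.5+265,(v+.5)/4-.5+165)
z3=lambda u,v:((u+.5)/4-.5+160,(v+.5)/4-.5+145)
E
python3 - <<'E'
from h import *
def show(n,o,x0):
    p,r=fit(o,x0); print(n,p[:2].round(4),np.degrees(p[2]).round(2)); print(r.round(1).tolist())
t=.16
ply=[("scene",z1(57,253),(.065,-.006,t)),("scene",z1(88,253),(.065,.006,t)),("scene",z1(90,67),(-.065,-.006,t)),("scene",z1(117,68),(-.065,.006,t)),
 ("side",z3(131,30),(.065,-.006,t)),("side",z3(327,27),(-.065,-.006,t))]
show("ply scene",ply[:4],[.6,-.3,0]); show("ply all",ply,[.6,-.3,0])
blue=[("scene",z1(305,241),(.065,-.006,t)),("scene",z1(343,243),(.065,.006,t)),("scene",z1(308,60),(-.065,-.006,t)),("scene",z1(334,60),(-.065,.006,t)),
 ("side",z3(131,78),(.065,.006,t)),("side",z3(338,70),(-.065,.006,t))]
show("blue",blue,[.6,-.2,0])
st=[("scene",z1(30,513),(.075,-.075,.04)),("scene",z1(410,500),(.075,.075,.04)),("scene",z1(38,578),(.075,-.075,0)),("scene",z1(409,563),(.075,.075,0)),
("side",z3(123,265),(.075,.075,.04)),("side",z3(364,263),(-.075,.075,.04))]
show("stand",st,[.6,-.25,0])
rk=[("scene",z2(42,190),(-.11,-.075,.012)),("scene",z2(165,498),(.11,-.075,.012)),("scene",z2(502,452),(.11,.075,.012)),
("side",z3(120,428),(.11,-.075,.012)),("side",z3(592,515),(-.11,.075,.012)),("side",z3(150,592),(.11,.075,.012))]
show("rack scene",rk[:3],[.6,0,0]);show("rack",rk,[.6,0,0])
p,_=fit(rk,[.6,0,0])
r=R.from_euler('z',p[2]).as_matrix()
for l in [(0,.02,.092),(.09,.02,.092),(-.09,.02,.092),(0,-.032,.024)]:
    P=r@np.array(l)+[p[0],p[1],0]; print(l,P.round(4),*[((proj(c,[P])[0]-o+.5)*4-.5).round(0) for c,o in(("scene",(265,165)),("side",(160,145)))])
E
```

```text
ply scene [ 0.5699 -0.2424] 1.42
[[-0.3, 0.3], [0.3, -0.0], [-0.3, 0.0], [0.3, -0.5]]
ply all [ 0.5692 -0.2426] 1.33
[[-0.4, 0.1], [0.2, -0.3], [-0.2, -0.2], [0.3, -0.7], [-0.4, 0.8], [-0.6, -0.3]]
blue [ 0.5672 -0.1524] 1.67
[[0.5, 0.6], [-0.7, -0.3], [-0.4, -0.3], [0.3, -0.5], [-1.2, 0.7], [1.0, 0.4]]
stand [ 0.5652 -0.1976] 0.23
[[-1.1, -0.8], [-0.5, -0.9], [0.1, 1.0], [0.3, 1.3], [0.3, 3.4], [0.7, 0.7]]
rack scene [0.5217 0.0553] 7.95
[[-0.6, -0.9], [-0.9, 0.3], [1.4, -0.0]]
rack [0.5214 0.0554] 8.2
[[-0.7, -0.8], [-0.5, 0.3], [1.6, -0.3], [-1.0, -1.9], [1.5, 0.1], [-0.7, -0.4]]
(0, 0.02, 0.092) [0.5185 0.0752 0.092 ] [315. 160.] [353. 347.]
(0.09, 0.02, 0.092) [0.6076 0.0881 0.092 ] [392. 287.] [167. 371.]
(-0.09, 0.02, 0.092) [0.4295 0.0624 0.092 ] [250.  52.] [527. 325.]
(0, -0.032, 0.024) [0.526  0.0238 0.024 ] [189. 295.] [330. 414.]
```

Run:
```python
from h import *
from plant import get_obs
o=get_obs()
T=R.from_euler('xyz',o['orientation'],degrees=True).as_matrix(); print(T.round(3))
def ray(c,uv):
    s=S[c]; return s['R']@np.array([(uv[0]-s['c'][0])/s['f'],(uv[1]-s['c'][1])/s['f'],1])
def onz(c,uv,z): d=ray(c,uv);e=S[c]['eye'];return (e+d*(z-e[2])/d[2]).round(3)
def tri(a,b):
    d1,d2=ray('scene',a),ray('side',b);e1,e2=S['scene']['eye'],S['side']['eye']
    t=np.linalg.lstsq(np.c_[d1,-d2],e2-e1,rcond=None)[0]; return (e1+d1*t[0]).round(3),(e2+d2*t[1]).round(3)
print('socket',tri((87,52),(303,97)),tri((97,45),(328,97)))
print('bench edge',onz('scene',(137,325),0),onz('scene',(176,65),0))
b=onz('scene',(463,143),0);print('bottle base',b)
d=ray('scene',(478,63));e=S['scene']['eye'];t=(b[0]-.02-e[0])/d[0];print('tip',e+d*t)
print('beam',onz('scene',(400,215),0.02),onz('scene',(340,75),0.02))
```

```text
[[-0.    -0.437 -0.9  ]
 [-0.001 -0.9    0.437]
 [-1.     0.001 -0.   ]]
socket (array([ 0.304, -0.376,  0.296]), array([ 0.308, -0.375,  0.284])) (array([ 0.231, -0.375,  0.286]), array([ 0.232, -0.375,  0.283]))
bench edge [ 0.693 -0.269  0.   ] [-0.469 -0.298  0.   ]
bottle base [0.135 0.469 0.   ]
tip [0.115      0.46243941 0.19909735]
beam [0.457 0.207 0.02 ] [-0.298  0.239  0.02 ]
```

Request:
{"name": "carry_out", "arguments": {"series": [[[0,43,-41.5,10,0,0],[0,86,-83,20,0,0],[0,129,-124.5,30,0,0],[0,172,-166,40,0,0],[0,215,-207.5,50,0,0],[0,258,-249,60,0,0],[0,301,-290.5,70,0,0],[0,344,-332,80,0,0],[0,387,-373.5,90,0,0],[0,430,-415,100,0,0]]], "hand": 0}}

```text
clock: 1.4
tool_pos: [0.4805, 0.0374, 0.2268]
orientation: [-20.6, 90.0, 33.2]
force: [1.9, 0.5, 0.1]
opening: 0.0438
```

```bash
cat > go.py <<'E'
from h import *
from plant import get_obs
def rel(pt,Rt,base=None):
    o=get_obs(); T=R.from_euler('xyz',o['orientation'],degrees=True)
    d=T.inv().apply(np.array(pt)-o['tool_pos'])*1000
    w=(T.inv()*R.from_matrix(Rt)).as_rotvec(degrees=True)
    print('clock',o['clock'],'pos',o['tool_pos'].round(4),'j',o['joint_pos'].round(1),'F',o['force'].round(1),'op',round(o['opening'],4))
    print('x axis',T.as_matrix()[:,0].round(3),'y axis',T.as_matrix()[:,1].round(3))
    print('rel mm',d.round(1),'turn',w.round(2))
def tool(yaw,lean=0):
    # panel axes for yaw/lean: lean about panel x so top goes to +y(rotate -lean)
    P=(R.from_euler('z',yaw,degrees=True)*R.from_euler('x',-lean,degrees=True)).as_matrix()
    return np.c_[-P[:,2],P[:,1],P[:,0]]   # x=-panel z, y=panel y, z=panel x
E
python3 -c "
from go import *
print(np.linalg.det(tool(1.4)))
rel([.5695,-.2425,.227],tool(1.4))"
```

```text
0.9999999999999999
clock 1.4 pos [0.4805 0.0374 0.2268] j [ 27.9   2.  -22.9  -0.  -65.1 -64.1] F [1.9 0.5 0.1] op 0.0438
x axis [ 0.001  0.    -1.   ] y axis [-0.807  0.591 -0.   ]
rel mm [-2.000e-01 -2.371e+02 -1.733e+02] turn [ 5.241e+01  4.000e-02 -0.000e+00]
```

Request:
{"name": "carry_out", "arguments": {"series": [[[0,-47,-35,10.5,0,0],[0,-95,-69,21,0,0],[0,-142,-104,31.5,0,0],[0,-190,-139,42,0,0],[0,-237,-173,52.4,0,0],[0,-237,-173,52.4,0,0]]]}}

```text
clock: 2.15
tool_pos: [0.571, -0.2434, 0.225]
orientation: [-178.2, 89.9, -176.9]
force: [-0.8, 1.2, -0.1]
opening: 0.0436
```

Run:
```python
from go import *
from plant import snapshot
import cv2
rel([.5695,-.2425,.118],tool(1.4))
s=snapshot("wrist");cv2.imwrite("pics/w1.png",s["color"][:,:,::-1])
c=dict(f=s['fx'],c=(s['cx'],s['cy']),eye=s['eye'],R=R.from_euler('xyz',s['attitude'],degrees=True).as_matrix());S['w']=c
r=R.from_euler('z',1.4,degrees=True)
print(proj('w',[r.apply(l)+[.5695,-.2425,0] for l in [(.065,-.006,.16),(.065,.006,.16),(-.065,-.006,.16),(-.065,.006,.16)]]).round(0).tolist())
```

```text
clock 2.15 pos [ 0.571  -0.2434  0.225 ] j [ -5.1  15.6  -6.6   0.  -67.9 -83.6] F [-0.8  1.2 -0.1] op 0.0436
x axis [-0.002 -0.    -1.   ] y axis [-0.023  1.    -0.   ]
rel mm [107.    0.9  -1.2] turn [-0.06 -0.12  0.  ]
[[249.0, 275.0], [263.0, 275.0], [248.0, 117.0], [265.0, 117.0]]
```

View pics/w1.png

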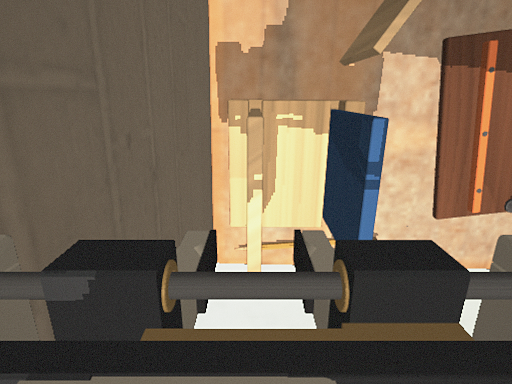

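The wrist view shows the plywood top edge at columns 247–263, which matches the prediction of 249–263. It sits midway between the fingers, and blue is well clear at column 335 and beyond. I'm descending.

Request:
{"name": "carry_out", "arguments": {"series": [[[40,1,-1,0,0,0],[75,1,-1,0,0,0],[100,1,-1,0,0,0],[107,1,-1,0,0,0],[107,1,-1,0,0,0]]]}}

```text
clock: 2.82
tool_pos: [0.5701, -0.2383, 0.12]
orientation: [-75.1, 90.0, -73.3]
force: [0.9, 0.3, 0.4]
opening: 0.0438
```

Request:
{"name": "carry_out", "arguments": {"series": [[[0,0,0,0,0,0],[0,0,0,0,0,0],[0,0,0,0,0,0],[0,0,0,0,0,0],[0,0,0,0,0,0],[0,0,0,0,0,0]]], "hand": 1}}

```text
clock: 3.58
tool_pos: [0.57, -0.2403, 0.1199]
orientation: [-84.2, 89.9, -82.5]
force: [-0.2, -6.6, 0.2]
opening: 0.0118
```

Request:
{"name": "carry_out", "arguments": {"series": [[[0,-2,0,0,0,0],[-15,-2,0,0,0,0],[-40,-2,0,0,0,0],[-75,-2,0,0,0,0],[-110,-2,0,0,0,0],[-145,-2,0,0,0,0],[-175,-2,0,0,0,0],[-190,-2,0,0,0,0],[-190,-2,0,0,0,0]]]}}

```text
clock: 4.7
tool_pos: [0.5702, -0.2406, 0.3104]
orientation: [8.0, 89.9, 9.7]
force: [-0.6, -0.1, -3.0]
opening: 0.0119
```

Run:
```python
from go import *
from plant import snapshot
import cv2
rel([.53,.0,.31],tool(8.2))
for n in("scene","side"):
    s=snapshot(n);cv2.imwrite(f"pics/{n}1.png",s["color"][:,:,::-1])
```

```text
clock 4.7 pos [ 0.5702 -0.2406  0.3104] j [ -4.8  12.9   0.9  -0.  -77.9 -83.4] F [-0.6 -0.1 -3. ] op 0.0119
x axis [ 0.002  0.    -1.   ] y axis [-0.03  1.    0.  ]
rel mm [  0.4 241.7 -32.9] turn [-6.47  0.09 -0.01]
```

View pics/scene1.png

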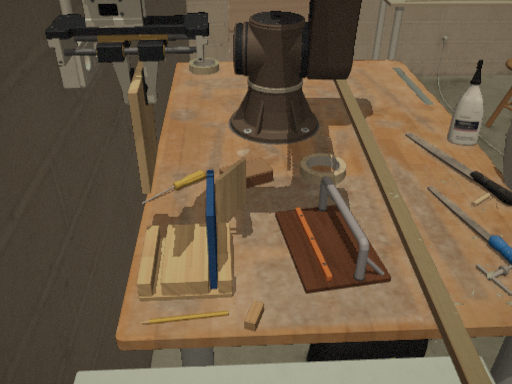

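View pics/side1.png

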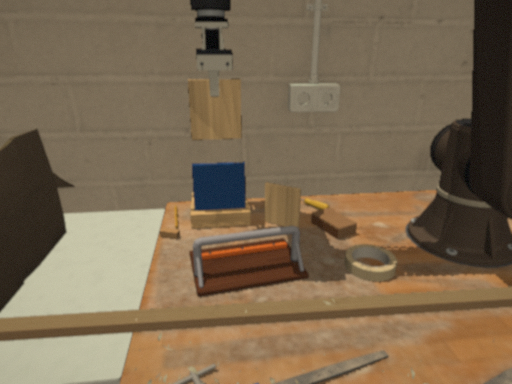

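Clean lift: the panel is level and clear at (145,130) in the scene view, and blue and the stand are untouched. Next I'll work out the hover and final poses.

```bash
cat >> go.py <<'E'
def tgt(foot,lean,yaw=8.2,off=0.110):
    f=R.from_euler('z',8.2,degrees=True).apply(foot)+[.5214,.0554,0]
    return f-off*tool(yaw,lean)[:,0], tool(yaw,lean)
E
python3 - <<'E'
from go import *
for f,l in[((0,-.017,.19),0),((0,-.017,.10),16)]:
    p,t=tgt(f,l); print(p.round(4)); rel(p,t)
E
```

```text
[0.5238 0.0386 0.3   ]
clock 4.8 pos [ 0.5694 -0.2405  0.3082] j [ -4.8  13.    0.7  -0.1 -77.8 -83.4] F [ 0.3  0.  -2. ] op 0.0121
x axis [-0.002  0.001 -1.   ] y axis [-0.03   1.     0.001]
rel mm [  8.6 280.3 -37.2] turn [-6.49 -0.09 -0.07]
[0.5195 0.0686 0.2057]
clock 4.8 pos [ 0.5694 -0.2405  0.3082] j [ -4.8  13.    0.7  -0.1 -77.8 -83.4] F [ 0.3  0.  -2. ] op 0.0121
x axis [-0.002  0.001 -1.   ] y axis [-0.03   1.     0.001]
rel mm [102.9 310.3 -40.5] turn [ -6.43  -1.   -16.05]
```

Request:
{"name": "carry_out", "arguments": {"series": [[[0,30,-4,-0.7,0,0],[0,70,-9,-1.6,0,0],[0,115,-15,-2.7,0,0],[0,160,-21,-3.7,0,0],[0,205,-27,-4.7,0,0],[2,245,-32,-5.7,0,0],[5,270,-36,-6.3,0,0],[8,280,-37,-6.5,0,0],[8,280,-37,-6.5,0,0]]]}}

```text
clock: 5.92
tool_pos: [0.5242, 0.038, 0.3005]
orientation: [-168.6, 89.9, -160.4]
force: [-0.1, 0.3, -2.6]
opening: 0.0118
```

Run:
```python
from go import *
p,t=tgt((0,-.017,.08),16); print(p.round(4)); rel(p,t)
```

```text
[0.5195 0.0686 0.1857]
clock 5.925 pos [0.5242 0.038  0.3005] j [  25.5    4.   -11.    -0.   -75.1 -107.3] F [-0.1  0.3 -2.6] op 0.0118
x axis [-0.002 -0.001 -1.   ] y axis [-0.144  0.99  -0.   ]
rel mm [114.7  31.    0. ] turn [  0.08  -0.1  -15.98]
```

Request:
{"name": "carry_out", "arguments": {"series": [[[0,8,0,0,0,-4],[5,16,0,0,0,-8],[15,24,0,0,0,-12],[30,31,0,0,0,-16],[60,31,0,0,0,-16],[90,31,0,0,0,-16],[110,31,0,0,0,-16],[115,31,0,0,0,-16],[115,31,0,0,0,-16]]]}}

```text
clock: 7.05
tool_pos: [0.5205, 0.068, 0.1868]
orientation: [-90.0, 74.0, -81.9]
force: [-0.7, 0.3, -1.7]
opening: 0.0116
```

Run:
```python
from go import *
from plant import snapshot
import cv2
p,t=tgt((0,-.017,.0145),16); rel(p,t)
o=get_obs();T=R.from_euler('xyz',o['orientation'],degrees=True).as_matrix()
P=lambda l:o['tool_pos']+T@np.array([.035-l[2],l[1],l[0]])
for n,sl,k in(("scene",np.s_[100:300,250:400],4),("side",np.s_[130:300,160:330],4)):
    s=snapshot(n);a=s["color"][:,:,::-1].copy()
    for x in(-.065,.065):
      for y in (-.006,.006):
        for z in(-.075,.075):
          u,v=proj(n,[P((x,y,z))])[0]; print(n,x,y,z,u.round(),v.round()) if z<0 else 0
    b=cv2.resize(a[sl],None,fx=k*.75,fy=k*.75,interpolation=cv2.INTER_CUBIC)
    oy,ox=sl[0].start,sl[1].start
    for x in(-.065,.065):
      for y in (-.006,.006):
        for z in(-.075,.075):
          u,v=proj(n,[P((x,y,z))])[0]; cv2.circle(b,(int((u-ox)*3),int((v-oy)*3)),3,(0,255,0),1)
    cv2.imwrite(f"pics/{n}2.png",b)
```

```text
clock 7.05 pos [0.5205 0.068  0.1868] j [  39.     9.8  -27.8   15.6  -61.7 -129.3] F [-0.7  0.3 -1.7] op 0.0116
x axis [ 0.039 -0.273 -0.961] y axis [-0.137  0.951 -0.276]
rel mm [63.8 19.  -0.9] turn [-0.02 -0.01  0.02]
scene -0.065 -0.006 -0.075 308.0 192.0
scene -0.065 0.006 -0.075 314.0 192.0
scene 0.065 -0.006 -0.075 331.0 235.0
scene 0.065 0.006 -0.075 338.0 236.0
side -0.065 -0.006 -0.075 272.0 222.0
side -0.065 0.006 -0.075 274.0 226.0
side 0.065 -0.006 -0.075 211.0 229.0
side 0.065 0.006 -0.075 212.0 234.0
```

View pics/scene2.png

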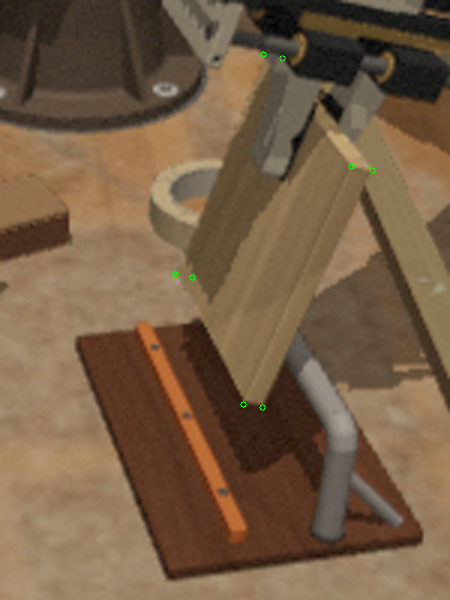

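View pics/side2.png

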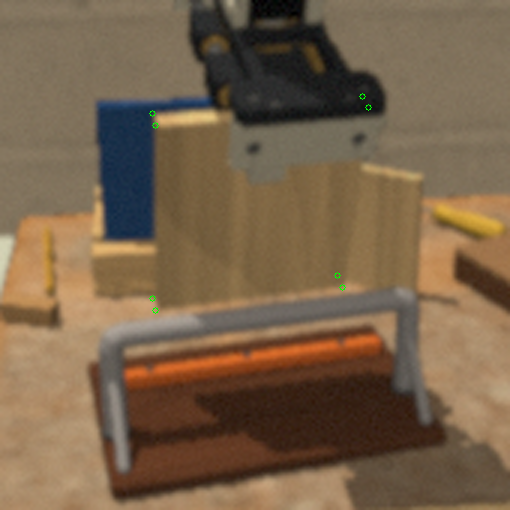

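The projected panel corners agree with both pictures to within a pixel or three, so the panel sits squarely in the grip. It's above the rack, right of the strip and clear of the tube. I'm lowering.

Request:
{"name": "carry_out", "arguments": {"series": [[[20,6,0,0,0,0],[38,11.3,0,0,0,0],[52,15.5,-0.5,0,0,0],[58,17.3,-0.7,0,0,0],[61,18.2,-0.9,0,0,0],[63,18.8,-0.9,0,0,0],[63.5,19,-0.9,0,0,0],[63.5,19,-0.9,0,0,0]]]}}

```text
clock: 8.15
tool_pos: [0.5193, 0.0692, 0.1205]
orientation: [-89.9, 74.0, -81.7]
force: [1.0, -0.1, -2.4]
opening: 0.0116
```

Run:
```python
from go import *
from plant import snapshot
import cv2
p,t=tgt((0,-.017,.0138),16); rel(p,t)
for n,sl in(("scene",np.s_[120:300,250:400]),("side",np.s_[130:300,160:330])):
    s=snapshot(n);a=s["color"][:,:,::-1].copy()
    cv2.imwrite(f"pics/{n}3.png",cv2.resize(a[sl],None,fx=3,fy=3,interpolation=cv2.INTER_CUBIC))
```

```text
clock 8.15 pos [0.5193 0.0692 0.1205] j [  39.    13.7  -33.2   17.3  -52.7 -132.5] F [ 1.  -0.1 -2.4] op 0.0116
x axis [ 0.04  -0.273 -0.961] y axis [-0.137  0.951 -0.276]
rel mm [ 1.1 -0.4  0.1] turn [ 0.01  0.02 -0.01]
```

View pics/scene3.png

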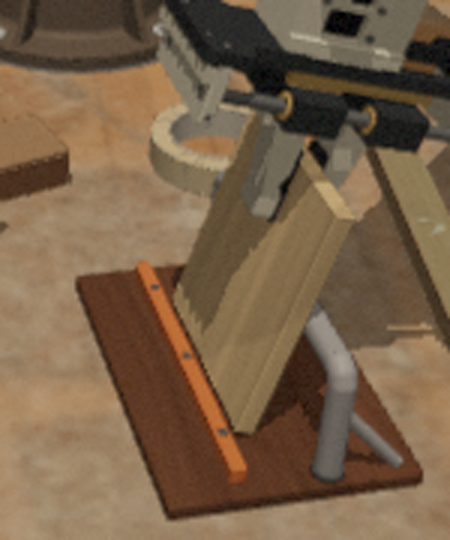

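View pics/side3.png

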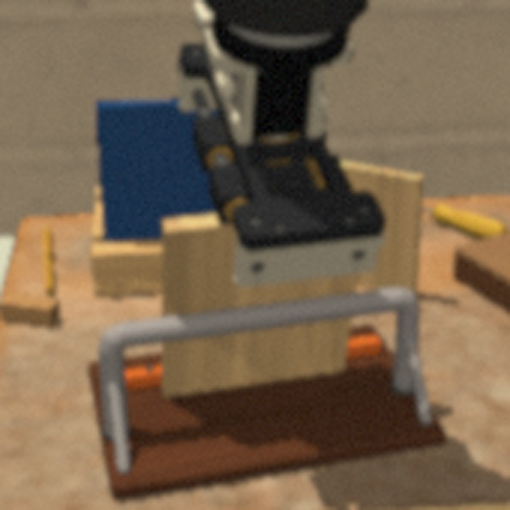

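The panel is behind the strip, parallel to it and about central. There's no contact yet (force −2.4 N, the panel's weight), so I'll ease it down.

Request:
{"name": "carry_out", "arguments": {"series": [[[0.7,0.2,0,0,0,0],[1.4,0.4,0,0,0,0],[2,0.5,0,0,0,0],[2,0.5,0,0,0,0]]]}}

```text
clock: 8.75
tool_pos: [0.5194, 0.0692, 0.119]
orientation: [-89.9, 74.0, -81.6]
force: [-3.0, 2.0, 5.4]
opening: 0.0118
```

Contact: the force is now up by about 8 N. I'm releasing.

Request:
{"name": "carry_out", "arguments": {"series": [[[0,0,0,0,0,0],[0,0,0,0,0,0],[0,0,0,0,0,0],[0,0,0,0,0,0],[0,0,0,0,0,0],[0,0,0,0,0,0]]], "hand": 0}}

```text
clock: 9.5
tool_pos: [0.5192, 0.0691, 0.1182]
orientation: [-90.0, 74.0, -81.8]
force: [-0.2, -0.4, 0.1]
opening: 0.044
```

Request:
{"name": "carry_out", "arguments": {"series": [[[-10,0,0,0,0,0],[-25,0,0,0,0,0],[-45,0,0,0,0,0],[-75,0,0,0,0,0],[-110,0,0,0,0,0],[-150,0,0,0,0,0],[-150,0,0,0,0,0]]]}}

```text
clock: 10.38
tool_pos: [0.5147, 0.1119, 0.2665]
orientation: [-88.7, 74.2, -80.5]
force: [-0.4, 0.1, -1.0]
opening: 0.0438
```

Run:
```python
from go import *
from plant import snapshot
import cv2
o=get_obs();print(o['clock'],o['tool_pos'],o['force'].round(1))
for n,sl in(("scene",np.s_[140:300,130:390]),("side",np.s_[140:300,160:330])):
    s=snapshot(n);a=s["color"][:,:,::-1].copy();cv2.imwrite(f"pics/{n}4f.png",a)
    k=3 if n=="scene" else 3.5
    cv2.imwrite(f"pics/{n}4.png",cv2.resize(a[sl],None,fx=k,fy=k,interpolation=cv2.INTER_CUBIC))
```

```text
10.375 [0.51470049 0.11188158 0.26654224] [-0.4  0.1 -1. ]
```

View pics/scene4.png

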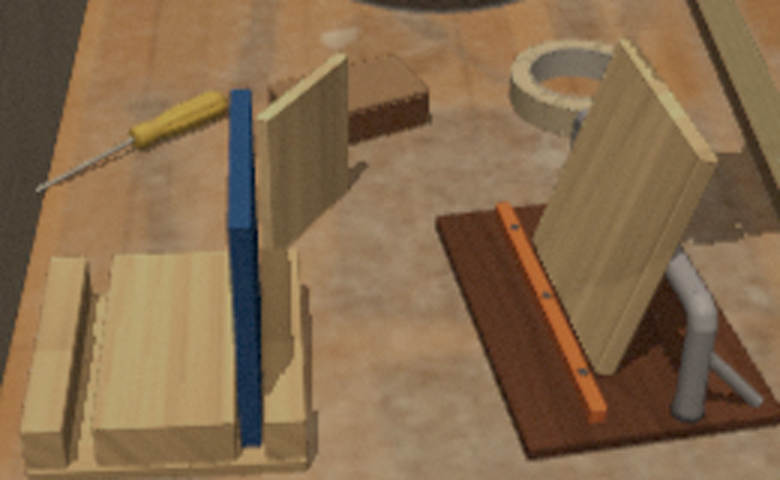

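View pics/side4.png

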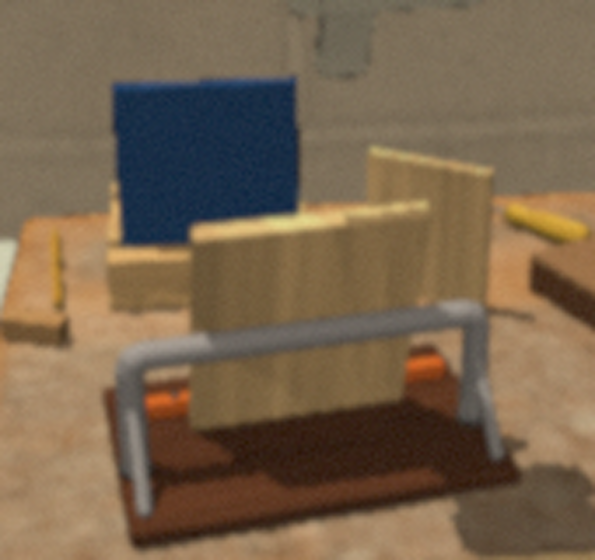

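Run:
```python
from h import *
a=lambda u,v:((u+.5)/3-.5+130,(v+.5)/3-.5+140)
b=lambda u,v:((u+.5)/3.5-.5+160,(v+.5)/3.5-.5+140)
ob=[("scene",a(622,40),(-.065,-.006,.15)),("scene",a(700,163),(.065,-.006,.15)),("scene",a(717,158),(.065,.006,.15)),("scene",a(596,372),(.065,-.006,0)),("scene",a(613,374),(.065,.006,0)),
("side",b(191,240),(.065,.006,.15)),("side",b(429,209),(-.065,.006,.15)),("side",b(190,429),(.065,.006,0)),("side",b(405,403),(-.065,.006,0))]
rk=R.from_euler('z',8.2,degrees=True)
def W(p,l):
    r=R.from_euler('z',p[3])*R.from_euler('x',-p[4])
    return rk.apply(r.apply(l)+p[:3])+[.5214,.0554,0]
res=lambda p:np.concatenate([proj(c,[W(p,l)])[0]-uv for c,uv,l in ob])
s=least_squares(res,[0,-.02,.014,0,.3]);print(s.x.round(4),np.degrees(s.x[3:]).round(1));print(s.fun.reshape(-1,2).round(1).tolist())
```

```text
[-0.001  -0.0142  0.0145 -0.0248  0.2835] [-1.4 16.2]
[[-0.1, -0.9], [-0.5, -1.7], [0.5, 1.1], [-0.3, 0.8], [0.3, 0.8], [-0.2, -1.0], [0.8, 1.1], [0.2, 0.3], [-0.5, -0.4]]
```

Run:
```python
from plant import *
import cv2,numpy as np
s=snapshot("scene")["color"][:,:,::-1]; a=cv2.imread("pics/scene4f.png"); d=cv2.absdiff(a,s).max(2); print((d[140:300,130:390]>40).sum())
print(close_job())
```

```text
5
the job is handed in; nothing more can be done
None
```

The plywood panel is leaning on the rack and the job is handed in; it took about 10.5 s of the 40 s allowed. I pinched the larger plywood panel from above, lifted it clear of the blue panel and tilted it 16°. I lowered it behind the orange strip until it touched down (wrist force rose by about 8 N), let go and backed the gripper away.

| Check, from a fit to both cameras (accurate to about 2 mm) | Measured | Limit |
|---|---|---|
| Foot along rack y | −14 mm | −30 to −8 mm |
| Foot height | 14.5 mm | below 21 mm |
| Sideways offset | about −1 mm | within ±30 mm |
| Centre along rack y | about +7 mm | above −8 mm |
| Lean | 16° | 10 to 30° |
| Out of square | 1.4° | below about 10° |

- **At rest:** two scene pictures taken just before the hand-in are practically identical.
- **Blue panel:** it looks unmoved and upright in its slot in the last pictures, though I did not refit its pose.
- **Gripper:** it is open, clear of everything, and shows almost no force.
- **Differences:** the foot ended about 3 mm further from the strip than I aimed for, which is still within its limit. No check failed.

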